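# Dispense one test cartridge and dock it at the reader

### The job

Press the cartridge dispenser's plunger all the way down once and let it come back up, so that a single test cartridge slides out onto the track in front. Then gently nudge that cartridge sideways along the track with your fingertips until it sits fully home in the slot under the reader, the taller of the two blocks at the ends of the track. Push only, without lifting or tipping a cartridge; do not press again, and leave the other cartridges and the things on the desk as they are.

Things in the scene. Friction and masses are not known exactly. Their poses are not given: they have to be found in the camera images.
- dispenser: grey cartridge dispenser, fixed. Origin on the desk under the centre of its stack of three cartridges; -x is its front (roughly toward the robot), y runs along the track, z up. A slot at the foot of the magazine's front lets only the lowest cartridge out, toward -x. Behind the magazine, a housing (x 20 to 110 mm, y within 35 mm, 70 mm high) carries the plunger
- track (a point): middle of the track's floor, at dispenser x = -43, y = 0, z = 8 mm. The track: aluminium channel along dispenser y, 310 mm long, 41 mm wide between a front lip at dispenser x = -63.5 mm and a rear lip at x = -22.5 mm (lips 5 mm above its floor); at y within 30 mm the magazine's front (58 mm above the desk) stands in place of the rear lip
- plunger_top (a point): centre of the top of the plunger: a black round cap 34 mm across, on the dispenser's housing at dispenser x = 70 mm, y = 0; 104 mm above the desk when up. It is pressed straight down
- plunger (a joint): how far the plunger is pressed, m: 0 up, 0.022 fully down at its stop. A spring returns it (4 N at the top, 6 N at the bottom, a little more with speed). It drives a pusher twice as far, which puts the lowest cartridge right out on the track only on a full press; the next one drops into its place when the plunger comes up
- cartridge_1: the lowest cartridge of the stack, the one that comes out: cream-white plastic test cartridge, 36 mm (its x) x 50 mm (its y) x 14 mm high, about 25 g; origin at the centre of its underside. It starts at the dispenser's origin, 8 mm above the desk, lying like the dispenser; a full press moves it about 43 mm toward the dispenser's -x, to the middle of the track
- cartridge_2: the second cartridge of the stack: cream-white plastic test cartridge, 36 mm (its x) x 50 mm (its y) x 14 mm high, about 25 g; origin at the centre of its underside. It must stay in the magazine
- cartridge_3: the top cartridge of the stack: cream-white plastic test cartridge, 36 mm (its x) x 50 mm (its y) x 14 mm high, about 25 g; origin at the centre of its underside. It must stay in the magazine
- reader: the reader: grey block, black panel on top, 46 mm high, fixed on the centre line at either end of the track. Origin at the centre of its underside, on the track floor. Foot 28 mm along the track (y), 16 mm high; above it a head of 38 x 48 mm overhangs the foot by 10 mm on both sides, so that a cartridge slides under it, 2 mm clear. Fully home against the foot, its centre is 39 mm from the reader's
- end_block: plain grey block, 38 mm x 40 mm (along the track), only 16 mm high, no slot, fixed at the other end of the track; origin at the centre of its underside. Not the target
- cartridge_old: bystander, a cartridge of the same kind lying on the desk, away from the dispenser: cream-white plastic test cartridge, 36 mm (its x) x 50 mm (its y) x 14 mm high, about 25 g; origin at the centre of its underside
- dropper: bystander: small white dropper bottle, 26 mm across, 62 mm high, standing beside the dispenser; origin at the centre of its underside
- strip_bottle: bystander: white round bottle with black cap, 50 mm across, 133 mm high, standing behind the track; origin at the centre of its underside
- lancet_box: bystander: small cardboard box 66 x 70 x 46 mm on the desk; origin at the centre of its underside
- loose_tube: bystander: sample tube lying on the desk, 16 mm thick, 88 mm long; origin at its underside, near the middle

How it is judged:
By the outcome, as a careful person would: the job done as asked, in the order asked, and still so for the second after the job is handed in, with the robot touching nothing.
It also fails if it takes over 45 s, if anything falls off the work surface, if the arm or the gripper's body presses on something with over 40 N, if the wrist force passes 120 N, or if a joint passes its speed limit or range.

### The arm

A 6-joint arm with a two-finger parallel gripper is mounted at the origin on a cart in front of the work surface, level with it; the furniture and walls round the work are solid. World frame = base frame: x ahead of the robot, y to its left, z up, the work surface at z = 0. Lengths are in m, angles in rad, forces in N, time in s.
With the tool pointing down it reaches from about 0.3 to 0.875 m from the base axis. Payload 6.4 kg.
Tool frame: the origin (TCP) lies midway between the tips of the shut fingers; the grasp point (between the pads) lies 19 mm behind it; y points along the fingers, x is the direction in which the jaws open and shut, and the axes are right-handed (so a half turn about y gives the same grasp; the last joint's range is limited). The gripper opens to 85 mm and grips with 20 to 120 N. Pads are 22 mm wide; open, the fingers measure 114 mm over their backs; the gripper's body (76 mm by 85 mm) begins 54 mm behind the grasp point. The pads swing forward as they close: fully open they stand 13 mm farther back than shut.
Start: joints at [0.922, 0.181, 1.607, -0, 1.354, -0.206], TCP at [0.246, 0.52, 0.231] pointing down, gripper open.
Joint ranges: [-2.99, 2.99], [-0.89, 2.07], [0.3, 2.58], [-1.14, 4.28], [0, 2.63], [-3.12, 3.12]. Speed limits (rad/s): [2.57, 2.57, 3.01, 3.14, 3.14, 3.14].

### API

Orientations are given as a unit quaternion [w, x, y, z].
In Python, from bench import ctrl gives the robot as it stands.
- The arm moves only by the tool step_arm, never from a script. Its argument "commands" is a list of rows, each a list of 7 numbers: the turn, a rotation vector about the tool's x, y, z in units of 6 degrees (1.0 is 6 degrees), then the shift along the tool's x, y, z in units of 30 mm (1.0 is 30 mm), then the opening, from 0 (shut) to 1 (fully open). A call has 1 to 10 rows; each row shifts and turns the commanded pose from where the row before left it, along the tool's axes as they then stand; what a row does not reach is not made up. A row lasts 1/10 s, in which the tool goes at most 50 mm and 8.59 degrees, less where a joint would pass 70% of its speed; a pose out of reach is approached as far as the arm can. A call with a number of a shift or a turn outside -1 to 1 is refused whole. A call with a gripper value outside its range is refused whole. The fingers move at their own pace and stop on an object; the grip force is fixed at half the most. Time passes only in rows, so rows that do not move let the fingers close. It gives the time, the measured TCP pose, the force and the opening at its end, in the units of the state.
- ctrl.get_obs(): the state, without advancing time (a new reading comes with each control period).
- ctrl.camera(name): name is "scene" or "top"; returns (picture, depth): 400x640x3 uint8, blue, green, red; 400x640 float32, m along the optical axis (not along the pixel's ray), 0 where there is no reading.
- ctrl.get_calibration(name): a dict with "intrinsics" (3x3 intrinsics, pixels), "R" (3x3) and "t" (3): a world point X has camera coordinates R X + t. Camera axes: x right, y down, z forward; pixel columns grow to the right and rows downward; lengths in m; the calibration is good to about 2 mm. A picture is of the moment at which its call begins. get_calibration takes no time and is no camera call.
- ctrl.hand_in(): hands the job in, once; it reports no verdict.
Trained networks look in the newest picture that a camera, given by its name, has taken for a name from the list of things; names that differ only in an ending like _2 or _b are one class to them, and where a whole thing is asked for, a point or a joint stands for the part that bears it (a point fixed in the world has none). Each returns a list of dicts, best first, with "p" (0 to 1); they miss things now and then, are a little off and sometimes report something else, mostly with a low value. They report only what shows in the picture. A call takes as long as a camera call.
- ctrl.boxes_of(thing, camera): "point" ([x, y, z] in m, in the coordinates of the camera as it stood for that picture, good to about 4 mm: the middle of the surface that is visible of it).
- ctrl.silhouettes(thing, camera): "pixels" (400x640 bool, what is visible of it).
The state is a dict: "time_s": time; "q": joint angles; "dq": joint speeds; "joint_efforts": joint torques, N m; "eef_pos": TCP position; "eef_rot": TCP orientation; "wrist_force": force on the tool from outside, world axes, zero at the start; "torque": the same for the moment, N m; "opening": opening from 0.0 (shut) to 1.0 (fully open).
Only numpy, scipy, OpenCV 4.12 (cv2) and the standard library are available. Lean on these libraries where they do the work, as an engineer would, in place of code of your own. Each camera call takes 0.05 s, during which the arm holds its last target.

## Working session

There is one attempt and no reset: what is moved stays moved. The work goes in short steps, Python scripts to look and compute and a tool call to move; the robot and the scene stay as the last step left them, time stands still between calls to the robot, and variables do not carry over. Pictures are saved under pics/ and viewed, and the job is handed in when it is done.

Besides the shell and the picture viewer there is one more tool, called after ">>>" as name([rows], argument=value, ...), one row to a line, values as JSON. step_arm: Moves the arm, as the interface text tells. Its arguments: {"type":"object","properties":{"commands":{"type":"array"}},"required":["commands"]}

```bash
mkdir -p pics; ls; cat > h.py <<'E'
import numpy as np,cv2
from bench import ctrl
def pts(cam,d):
    c=ctrl.get_calibration(cam);K=np.array(c["intrinsics"]);R=np.array(c["R"]);t=np.array(c["t"])
    v,u=np.mgrid[0:400,0:640]
    P=np.stack([(u-K[0,2])/K[0,0]*d,(v-K[1,2])/K[1,1]*d,d],-1)
    return (P-t)@R
def c2w(cam,p):
    c=ctrl.get_calibration(cam);return (np.array(p)-np.array(c["t"]))@np.array(c["R"])
def proj(cam,X):
    c=ctrl.get_calibration(cam);q=np.array(c["R"])@np.array(X)+np.array(c["t"]);q=np.array(c["intrinsics"])@q;return q[:2]/q[2]
E
python3 - <<'E'
from h import *
for n in("scene","top"):
    p,d=ctrl.camera(n);cv2.imwrite(f"pics/{n}0.png",p);np.save(f"{n}0.npy",d)
    for th in["plunger_top","reader","end_block","dispenser","cartridge_1","strip_bottle","dropper","lancet_box","loose_tube"]:
        for r in ctrl.boxes_of(th,n)[:4]: print(n,th,round(r["p"],2),c2w(n,r["point"]).round(3))
o=ctrl.get_obs();print(o)
E
```

```text
pics
scene plunger_top 0.44 [ 0.618 -0.258  0.106]
scene reader 0.74 [ 0.572 -0.225  0.045]
scene end_block 0.71 [ 0.618 -0.254  0.102]
scene end_block 0.7 [ 0.541 -0.113  0.025]
scene dispenser 0.63 [ 0.57  -0.227  0.045]
scene dropper 0.54 [ 0.606 -0.149  0.034]
scene lancet_box 0.88 [0.488 0.334 0.035]
scene loose_tube 0.49 [0.537 0.191 0.007]
top plunger_top 0.69 [ 0.605 -0.257  0.101]
top plunger_top 0.16 [ 0.541 -0.245  0.051]
top reader 0.92 [ 0.475 -0.334  0.053]
top end_block 0.64 [ 0.524 -0.106  0.024]
top dispenser 0.65 [ 0.532 -0.235  0.009]
top dispenser 0.16 [ 0.54  -0.244  0.05 ]
top cartridge_1 0.79 [ 0.541 -0.24   0.047]
top strip_bottle 0.91 [ 0.581 -0.392  0.109]
top dropper 0.52 [ 0.593 -0.142  0.033]
top lancet_box 0.66 [0.458 0.33  0.04 ]
top loose_tube 0.56 [0.525 0.193 0.012]
{'time_s': 1.0, 'q': array([ 9.21696004e-01,  1.80780198e-01,  1.60697815e+00, -8.99369155e-06,
        1.35382752e+00, -2.06290857e-01]), 'dq': array([-0.00022857, -0.000822  , -0.00020159, -0.00079197, -0.00098714,
       -0.00029616]), 'joint_efforts': array([-6.81038964e-04, -4.44842470e+01, -3.51685596e+01, -3.08276931e-04,
        4.50166317e-04, -3.62573178e-05]), 'eef_pos': array([0.24636857, 0.51956477, 0.23131018]), 'eef_rot': array([-0.59759267,  0.59759681,  0.37799874, -0.37799207]), 'wrist_force': array([ 0.60184892, -0.59806491, -0.81438392]), 'torque': array([-0.01988787,  0.03730655,  0.00860965]), 'opening': 0.9986111726597803}
```

View pics/scene0.png

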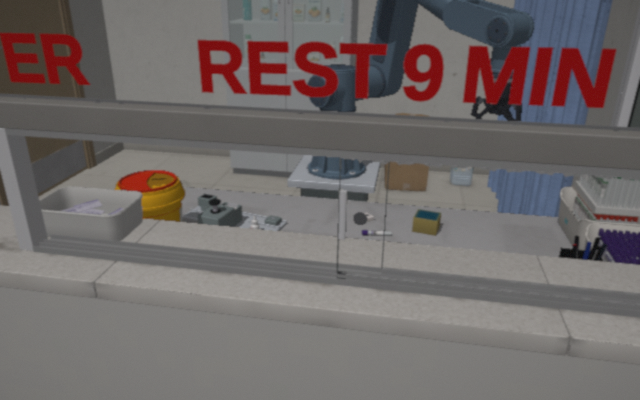

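View pics/top0.png

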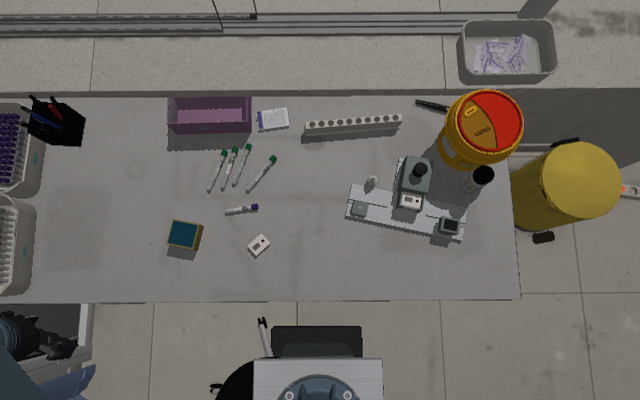

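```bash
python3 - <<'E'
from h import *
p=cv2.imread("pics/top0.png");d=np.load("top0.npy");P=pts("top",d)
print(ctrl.get_calibration("top"))
c=p[140:260,330:510];cv2.imwrite("pics/crop0.png",cv2.resize(c,None,fx=4.4,fy=4.4,interpolation=cv2.INTER_CUBIC))
z=P[...,2][140:260,330:510]
zz=np.clip(z/0.15*255,0,255).astype(np.uint8)
cv2.imwrite("pics/z0.png",cv2.resize(cv2.applyColorMap(zz,cv2.COLORMAP_JET),None,fx=4.4,fy=4.4,interpolation=cv2.INTER_NEAREST))
for v,u in[(168,419),(200,410),(176,410),(225,450),(208,358),(205,380),(217,427),(190,405),(175,483),(130,480)]: print(v,u,P[v,u].round(3))
E
```

```text
{'intrinsics': array([[440.31916343,   0.        , 314.29020178],
       [  0.        , 440.31916343, 198.15733877],
       [  0.        ,   0.        ,   1.        ]]), 'R': array([[-0.00840043, -0.99996252,  0.00209647],
       [-0.98108529,  0.00783633, -0.19341727],
       [ 0.19339359, -0.00368161, -0.98111435]]), 't': array([0.0091339 , 0.54645622, 1.0593721 ])}
168 419 [ 0.61  -0.253  0.101]
200 410 [ 0.54  -0.238  0.05 ]
176 410 [ 0.599 -0.237  0.066]
225 450 [ 0.476 -0.334  0.053]
208 358 [ 0.526 -0.108  0.024]
205 380 [ 0.535 -0.167  0.011]
217 427 [ 0.503 -0.289  0.008]
190 405 [ 0.565 -0.225  0.055]
175 483 [ 0.584 -0.396  0.132]
130 480 [ 0.678 -0.378  0.181]
```

View pics/crop0.png

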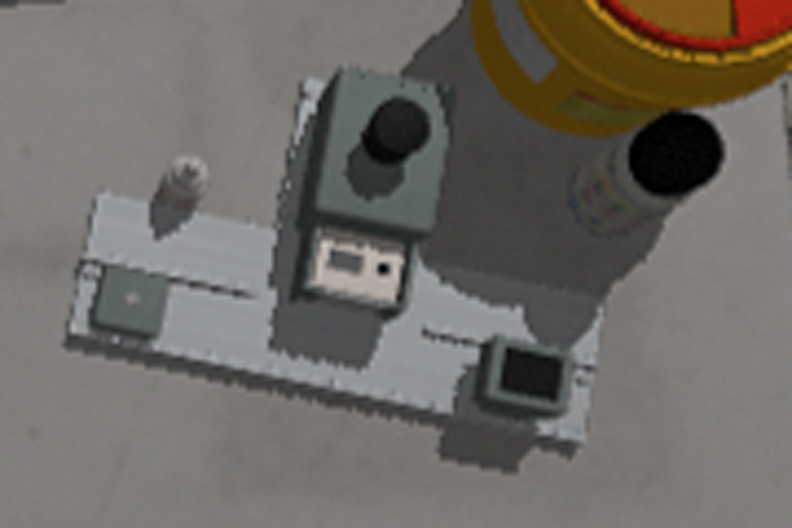

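View pics/z0.png

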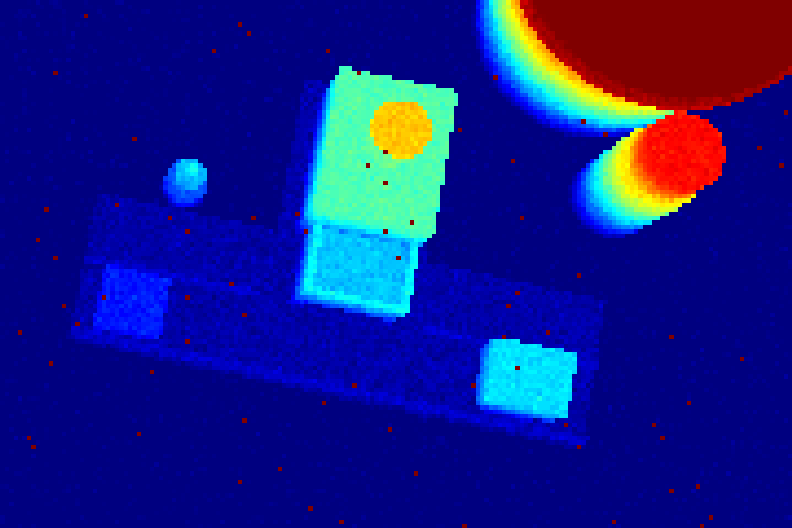

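```bash
python3 - <<'E'
from h import *
d=np.load("top0.npy");P=pts("top",d)
def reg(zlo,zhi,u0,u1,v0,v1):
    m=np.zeros((400,640),bool);m[v0:v1,u0:u1]=1
    m&=(P[...,2]>zlo)&(P[...,2]<zhi)&(d>0)
    n,l,s,c=cv2.connectedComponentsWithStats(m.astype(np.uint8));k=1+np.argmax(s[1:,4]);m=l==k
    X=P[m];r=cv2.minAreaRect((X[:,:2]*1000).astype(np.float32));return X.mean(0).round(4),np.median(X[:,2]).round(4),[np.round(a,1) for a in r],m.sum()
for n,a in dict(cap=(.09,.12,405,435,155,185),reader=(.045,.065,435,465,210,240),end=(.018,.032,345,372,195,220),housing=(.06,.08,395,436,150,200),mag=(.042,.06,395,428,188,215)).items(): print(n,*reg(*a))
# scene check
E
```

```text
cap [ 0.6083 -0.2561  0.1018] 0.1019 [array([ 608., -256.]), array([32.5, 30.2]), np.float64(86.6)] 146
reader [ 0.475  -0.334   0.0522] 0.0522 [array([ 475.7, -334.6]), array([48.8, 38.5]), np.float64(78.4)] 296
end [ 0.5252 -0.1123  0.0221] 0.022 [array([ 525.7, -112.5]), array([40.2, 38.4]), np.float64(76.8)] 217
housing [ 0.6005 -0.2528  0.0681] 0.0682 [array([ 604.1, -255.4]), array([70.2, 90.4]), np.float64(76.8)] 815
mag [ 0.5404 -0.2411  0.0501] 0.0493 [array([ 541.2, -239.2]), array([68.7, 46.6]), np.float64(74.7)] 442
```

```bash
cat >> h.py <<'E'
from scipy.spatial.transform import Rotation as Ro
yaw=np.radians(-12.75)
xd=np.array([np.cos(yaw),np.sin(yaw),0]);yd=np.array([-np.sin(yaw),np.cos(yaw),0])
O=xd*0.5800+yd*(-0.1153)
def D(x,y,z): return O+xd*x/1e3+yd*y/1e3+np.array([0,0,z/1e3])
def w2d(X): X=np.array(X);return np.array([(X-O)@xd,(X-O)@yd,X[2]])*1e3
def toolR(sgn=1):
    tx=sgn*yd;ty=np.array([0,0,-1.]);return Ro.from_matrix(np.stack([tx,ty,np.cross(tx,ty)],1))
def cur():
    o=ctrl.get_obs();q=o["eef_rot"];return o,np.array(o["eef_pos"]),Ro.from_quat([q[1],q[2],q[3],q[0]])
def plan(T,sgn=1):
    o,p,R=cur()
    rv=(R.inv()*toolR(sgn)).as_rotvec(degrees=True)/6
    print("t",round(o["time_s"],2),"disp-frame mm",w2d(p).round(1),"F",o["wrist_force"].round(1),"open",round(o["opening"],2))
    print("turn units",rv.round(2),"shift now-axes",(R.inv().apply(T-p)/.03).round(2),"shift in target axes",(toolR(sgn).inv().apply(T-p)/.03).round(2))
E
python3 - <<'E'
from h import *
o,p,R=cur();print(R.as_matrix().round(3))
for s in(1,-1):plan(D(70,0,150),s)
print(D(70,0,0),D(-43,0,8))
P=pts("top",np.load("top0.npy")).reshape(-1,3);P=P[np.load("top0.npy").ravel()>0]
for z0 in(.11,.15,.2,.3):
    Q=P[P[:,2]>z0];r=np.linalg.norm(Q[:,:2]-D(70,0,0)[:2],axis=1);i=np.argsort(r)[:40:8];print(z0,[(round(r[k],3),Q[k].round(3)) for k in i])
    Q=Q[(abs(Q[:,1]+.25)<.3)&(Q[:,0]>.1)];print("bbox",Q.min(0),Q.max(0))
E
```

```text
[[ 0.428  0.    -0.904]
 [ 0.904  0.     0.428]
 [ 0.    -1.    -0.   ]]
t 1.0 disp-frame mm [-454.4  676.4  231.3] F [ 0.6 -0.6 -0.8] open 1.0
turn units [ 0.  -2.1  0. ] shift now-axes [-18.18   2.71 -21.98] shift in target axes [-22.55   2.71 -17.48]
t 1.0 disp-frame mm [-454.4  676.4  231.3] F [ 0.6 -0.6 -0.8] open 1.0
turn units [-0.  27.9  0. ] shift now-axes [-18.18   2.71 -21.98] shift in target axes [22.55  2.71 17.48]
[ 0.60852609 -0.2559103   0.        ] [ 0.49831241 -0.23097149  0.008     ]
0.11 [(np.float64(0.079), array([ 0.65 , -0.323,  0.144])), (np.float64(0.08), array([ 0.648, -0.325,  0.143])), (np.float64(0.081), array([ 0.654, -0.323,  0.138])), (np.float64(0.082), array([ 0.654, -0.324,  0.155])), (np.float64(0.082), array([ 0.654, -0.325,  0.147]))]
bbox [ 0.56498039 -0.54999269  0.11002329] [1.05567152 0.04990568 0.26181368]
0.15 [(np.float64(0.082), array([ 0.649, -0.327,  0.153])), (np.float64(0.083), array([ 0.645, -0.33 ,  0.15 ])), (np.float64(0.084), array([ 0.661, -0.321,  0.154])), (np.float64(0.084), array([ 0.659, -0.323,  0.16 ])), (np.float64(0.085
[... 254 characters left out ...]
y([ 0.809, -0.373,  0.203])), (np.float64(0.236), array([ 0.823, -0.355,  0.2  ])), (np.float64(0.238), array([ 0.806, -0.389,  0.203]))]
bbox [ 0.80362455 -0.54954834  0.20001462] [ 0.99664776 -0.34633707  0.26181368]
0.3 [(np.float64(0.735), array([0.192, 0.349, 0.546])), (np.float64(0.736), array([0.195, 0.353, 0.558])), (np.float64(0.736), array([0.194, 0.353, 0.543])), (np.float64(0.737), array([0.195, 0.354, 0.56 ])), (np.float64(0.737), array([0.195, 0.354, 0.549]))]Traceback (most recent call last):
  File "<stdin>", line 8, in <module>
    return umr_minimum(a, axis, None, out, keepdims, initial, where)
ValueError: zero-size array to reduction operation minimum which has no identity
```

>>> step_arm([
  [0,-0.7,0,0,0,0,0],
  [0,-0.7,0,0,0,0,0],
  [0,-0.7,0,0,0,0,0],
  [0,0,0,-0.5,0,-0.39,0],
  [0,0,0,-0.95,0,-0.74,0],
  [0,0,0,-0.95,0,-0.74,0],
  [0,0,0,-0.95,0,-0.74,0],
  [0,0,0,-0.95,0,-0.74,0],
  [0,0,0,-0.95,0,-0.74,0],
  [0,0,0,-0.95,0,-0.74,0],
])

```text
time_s: 2.0
eef_pos: [0.347, 0.3049, 0.2315]
eef_rot: [-0.552, 0.553, 0.442, -0.441]
wrist_force: [1.5, -0.3, 0.1]
opening: 0.003
```

>>> step_arm([
  [0,0,0,-0.95,0,-0.74,0],
  [0,0,0,-0.95,0,-0.74,0],
  [0,0,0,-0.95,0,-0.74,0],
  [0,0,0,-0.95,0,-0.74,0],
  [0,0,0,-0.95,0,-0.74,0],
  [0,0,0,-0.95,0,-0.74,0],
  [0,0,0,-0.95,0,-0.74,0],
  [0,0,0,-0.95,0,-0.74,0],
  [0,0,0,-0.95,0,-0.74,0],
  [0,0,0,-0.5,0,-0.4,0],
])

```text
time_s: 3.0
eef_pos: [0.4941, -0.008, 0.2315]
eef_rot: [-0.553, 0.553, 0.441, -0.441]
wrist_force: [0.1, 0.2, -0.5]
opening: 0.003
```

```bash
python3 -c "
from h import *
plan(D(70,0,150))"
```

```text
t 3.0 disp-frame mm [-96.3 216.5 231.5] F [ 0.1  0.2 -0.5] open 0.0
turn units [ 0.01 -0.02 -0.01] shift now-axes [-7.2   2.73 -5.56] shift in target axes [-7.22  2.72 -5.54]
```

>>> step_arm([
  [0,0,0,-0.9,0,-0.7,0],
  [0,0,0,-0.9,0,-0.7,0],
  [0,0,0,-0.9,0,-0.7,0],
  [0,0,0,-0.9,0,-0.7,0],
  [0,0,0,-0.9,0,-0.7,0],
  [0,0,0,-0.9,0,-0.7,0],
  [0,0,0,-0.7,0.5,-0.5,0],
  [0,0,0,0,1,0,0],
  [0,0,0,0,1,0,0],
  [0,0,0,0,0,0,0],
])

```text
time_s: 4.0
eef_pos: [0.5872, -0.2137, 0.1512]
eef_rot: [0.556, -0.55, -0.44, 0.442]
wrist_force: [-1.2, -0.1, -0.6]
opening: -0.003
```

```bash
python3 -c "
from h import *
plan(D(70,0,104))
p,d=ctrl.camera('top');P=pts('top',d)
cv2.imwrite('pics/crop1.png',cv2.resize(p[140:260,330:510],None,fx=4.4,fy=4.4,interpolation=cv2.INTER_CUBIC))"
```

```text
t 4.0 disp-frame mm [ 39.9  36.4 151.2] F [-1.2 -0.1 -0.6] open -0.0
turn units [-0.08 -0.01  0.03] shift now-axes [-1.22  1.56 -1.02] shift in target axes [-1.21  1.57 -1.  ]
```

View pics/crop1.png

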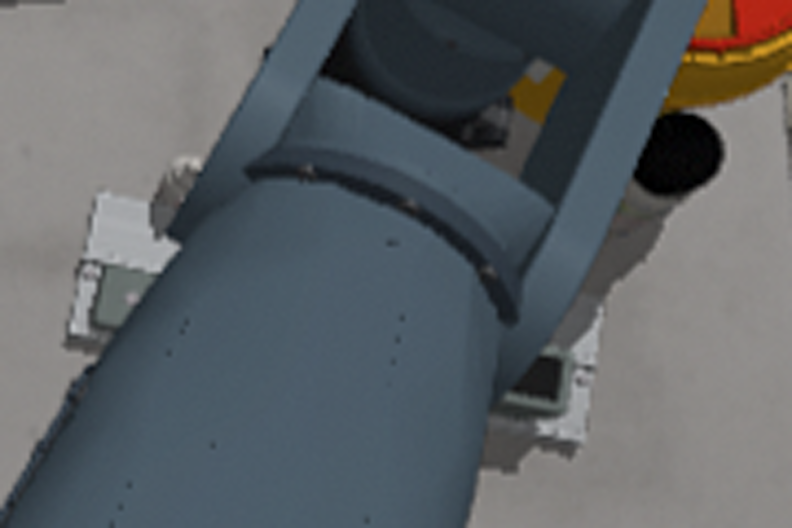

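>>> step_arm([
  [0,0,0,-0.6,0,-0.5,0],
  [0,0,0,-0.6,0,-0.5,0],
  [0,0,0,0,0.5,0,0],
  [0,0,0,0,0.4,0,0],
  [0,0,0,0,0,0,0],
])

```text
time_s: 4.55
eef_pos: [0.6099, -0.2552, 0.1271]
eef_rot: [0.554, -0.551, -0.441, 0.442]
wrist_force: [-0.2, -0.1, -0.5]
opening: -0.004
```

```bash
python3 -c "
from h import *
plan(D(70,0,104))"
```

```text
t 4.55 disp-frame mm [ 71.2   1.  127.1] F [-0.2 -0.1 -0.5] open -0.0
turn units [-0.04  0.    0.02] shift now-axes [-0.04  0.77  0.04] shift in target axes [-0.03  0.77  0.04]
```

>>> step_arm([
  [0,0,0,-0.03,0.4,0.04,0],
  [0,0,0,0,0.3,0,0],
  [0,0,0,0,0.2,0,0],
  [0,0,0,0,0.2,0,0],
  [0,0,0,0,0.15,0,0],
  [0,0,0,0,0.1,0,0],
  [0,0,0,0,0,0,0],
])

```text
time_s: 5.25
eef_pos: [0.6097, -0.2568, 0.0887]
eef_rot: [0.553, -0.552, -0.441, 0.442]
wrist_force: [-2.6, 2.8, 4.9]
opening: -0.003
```

>>> step_arm([
  [0,0,0,0,0.1,0,0],
  [0,0,0,0,0.1,0,0],
  [0,0,0,0,0,0,0],
])

```text
time_s: 5.55
eef_pos: [0.61, -0.257, 0.083]
eef_rot: [0.553, -0.552, -0.441, 0.441]
wrist_force: [-3.0, 1.9, 5.6]
opening: -0.002
```

>>> step_arm([
  [0,0,0,0,0.05,0,0],
  [0,0,0,0,0,0,0],
])

```text
time_s: 5.75
eef_pos: [0.6101, -0.2571, 0.0821]
eef_rot: [0.553, -0.552, -0.441, 0.441]
wrist_force: [-3.1, 2.5, 7.3]
opening: 0.0
```

>>> step_arm([
  [0,0,0,0,0.05,0,0],
  [0,0,0,0,0.03,0,0],
  [0,0,0,0,0,0,0],
])

```text
time_s: 6.05
eef_pos: [0.6103, -0.2572, 0.0819]
eef_rot: [-0.552, 0.552, 0.441, -0.441]
wrist_force: [-8.9, 5.3, 19.8]
opening: -0.001
```

>>> step_arm([
  [0,0,0,0,-0.2,0,0],
  [0,0,0,0,-0.3,0,0],
  [0,0,0,0,-0.4,0,0],
  [0,0,0,0,-0.6,0,0],
  [0,0,0,0,-1,0,0],
  [0,0,0,0.5,-0.5,0.5,0],
  [0,0,0,1,0,1,0],
  [0,0,0,1,0,1,0],
  [0,0,0,1,0,1,0],
  [0,0,0,1,0,1,0],
])

```text
time_s: 7.05
eef_pos: [0.5074, -0.0949, 0.1691]
eef_rot: [-0.552, 0.553, 0.441, -0.441]
wrist_force: [-0.1, 0.6, 0.9]
opening: -0.006
```

>>> step_arm([
  [0,0,0,1,0,0,0],
  [0,0,0,1,0,0,0],
  [0,0,0,1,0,0,0],
  [0,0,0,0.5,0,0,0],
  [0,0,0,0,0,0,0],
])

```text
time_s: 7.55
eef_pos: [0.5318, 0.0078, 0.1691]
eef_rot: [-0.552, 0.552, 0.442, -0.442]
wrist_force: [-0.3, -0.6, -0.0]
opening: -0.001
```

```bash
python3 -c "
from h import *
plan(D(-43,50,100))
p,d=ctrl.camera('top');np.save('top2.npy',d)
cv2.imwrite('pics/crop2.png',cv2.resize(p[140:260,330:510],None,fx=4.4,fy=4.4,interpolation=cv2.INTER_CUBIC))"
```

```text
t 7.55 disp-frame mm [-63.1 240.2 169.1] F [-0.3 -0.6 -0. ] open -0.0
turn units [ 0.    0.02 -0.  ] shift now-axes [-6.34  2.3  -0.65] shift in target axes [-6.34  2.3  -0.67]
```

View pics/crop2.png

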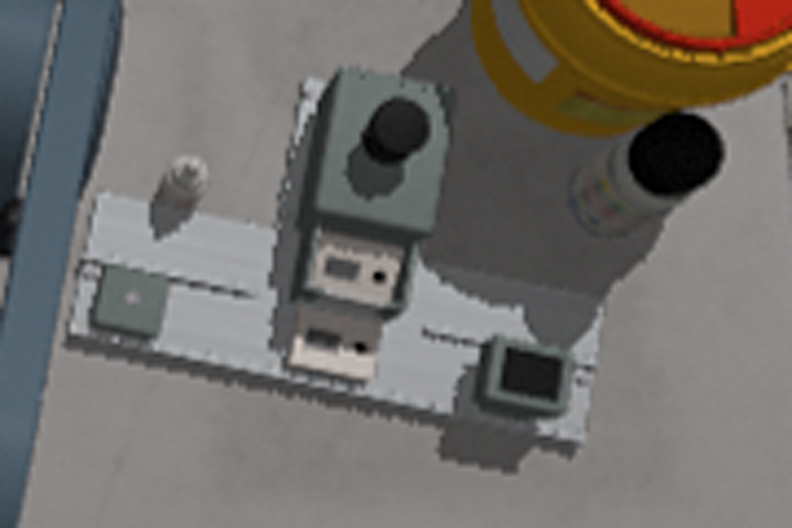

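The cartridge came out at crop (335, 345), and the plunger is back up.

```bash
python3 -c "
from h import *
d=np.load('top2.npy');P=pts('top',d)
print('cap z',np.median(P[166:172,418:424,2]))
m=np.zeros((400,640),bool);m[208:230,390:422]=1
m&=(P[...,2]>.0155)&(P[...,2]<.03)&(d>0)
n,l,s,c=cv2.connectedComponentsWithStats(m.astype(np.uint8));m=l==1+np.argmax(s[1:,4])
X=np.array([w2d(q) for q in P[m]]);print(X.min(0),X.max(0),np.median(X,0),cv2.minAreaRect(X[:,:2].astype(np.float32)))
for k,v in dict(end=(-43,122,24),read=(-43,-106,54)).items(): print(k,proj('top',D(*v)))
"
```

```text
cap z 0.10171132248628598
[-60.03936926 -25.53135296  15.6157536 ] [-23.90241222  24.12253236  27.54581255] [-42.6392163   -0.32305899  20.48439777] ((-41.817138671875, -0.6998252868652344), (35.870445251464844, 49.522911071777344), 0.7264593243598938)
end [359.46992372 208.07731713]
read [450.29551391 225.17235347]
```

>>> step_arm([
  [0,0,0,-0.6,0.3,-0.1,0],
  [0,0,0,-0.9,0.4,-0.1,0],
  [0,0,0,-0.9,0.4,-0.1,0],
  [0,0,0,-0.9,0.4,-0.1,0],
  [0,0,0,-0.9,0.4,-0.1,0],
  [0,0,0,-0.9,0.4,-0.1,0],
  [0,0,0,-0.8,0,-0.03,0],
  [0,0,0,0,0,0,0],
  [0,0,0,0,0,0,0],
])

```text
time_s: 8.5
eef_pos: [0.5103, -0.1716, 0.0998]
eef_rot: [0.553, -0.553, -0.441, 0.441]
wrist_force: [-1.2, 0.8, 0.7]
opening: -0.0
```

```bash
python3 -c "
from h import *
plan(D(-44,62,15))"
```

```text
t 8.5 disp-frame mm [-44.4  60.5  99.8] F [-1.2  0.8  0.7] open -0.0
turn units [-0.   -0.03  0.  ] shift now-axes [ 0.05  2.83 -0.01] shift in target axes [ 0.05  2.83 -0.01]
```

>>> step_arm([
  [0,0,0,0.05,0.6,0,0],
  [0,0,0,0,0.7,0,0],
  [0,0,0,0,0.6,0,0],
  [0,0,0,0,0.4,0,0],
  [0,0,0,0,0.3,0,0],
  [0,0,0,0,0.2,0,0],
  [0,0,0,0,0,0,0],
])

```text
time_s: 9.2
eef_pos: [0.5109, -0.1686, 0.0155]
eef_rot: [0.553, -0.552, -0.441, 0.441]
wrist_force: [-0.1, -0.4, 0.5]
opening: -0.003
```

```bash
python3 -c "
from h import *
plan(D(-44,-27,15))
p,d=ctrl.camera('top')
cv2.imwrite('pics/crop3.png',cv2.resize(p[140:260,330:510],None,fx=4.4,fy=4.4,interpolation=cv2.INTER_CUBIC))"
```

```text
t 9.2 disp-frame mm [-44.5  63.6  15.5] F [-0.1 -0.4  0.5] open -0.0
turn units [-0.01 -0.    0.  ] shift now-axes [-3.02  0.01 -0.02] shift in target axes [-3.02  0.02 -0.02]
```

View pics/crop3.png

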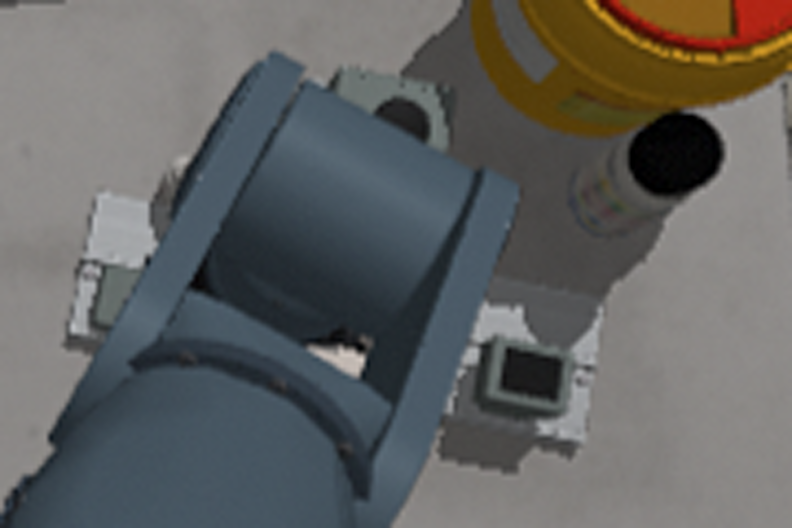

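>>> step_arm([
  [0,0,0,-0.15,0,0,0],
  [0,0,0,-0.2,0.01,0,0],
  [0,0,0,-0.15,0,0,0],
  [0,0,0,-0.1,0,0,0],
  [0,0,0,-0.1,0,0,0],
  [0,0,0,-0.1,0,0,0],
  [0,0,0,-0.1,0,0,0],
  [0,0,0,-0.1,0,0,0],
  [0,0,0,-0.1,0,0,0],
  [0,0,0,-0.1,0,0,0],
])

```text
time_s: 10.25
eef_pos: [0.5031, -0.2042, 0.0156]
eef_rot: [0.553, -0.552, -0.441, 0.441]
wrist_force: [0.5, 0.8, 0.7]
opening: 0.002
```

>>> step_arm([
  [0,0,0,-0.1,0,0,0],
  [0,0,0,-0.1,0,0,0],
  [0,0,0,-0.1,0,0,0],
  [0,0,0,-0.1,0,0,0],
  [0,0,0,-0.1,0,0,0],
  [0,0,0,-0.1,0,0,0],
  [0,0,0,-0.1,0,0,0],
  [0,0,0,-0.1,0,0,0],
  [0,0,0,0,0,0,0],
])

```text
time_s: 11.15
eef_pos: [0.4978, -0.2279, 0.0156]
eef_rot: [-0.553, 0.553, 0.441, -0.441]
wrist_force: [0.5, -0.8, -0.5]
opening: -0.003
```

```bash
python3 -c "
from h import *
plan(D(-44,-27,15))
p,d=ctrl.camera('top')
cv2.imwrite('pics/crop4.png',cv2.resize(p[140:260,330:510],None,fx=4.4,fy=4.4,interpolation=cv2.INTER_CUBIC))"
```

```text
t 11.15 disp-frame mm [-44.2   2.9  15.6] F [ 0.5 -0.8 -0.5] open -0.0
turn units [ 0.   -0.01 -0.  ] shift now-axes [-1.    0.02 -0.01] shift in target axes [-1.    0.02 -0.01]
```

View pics/crop4.png

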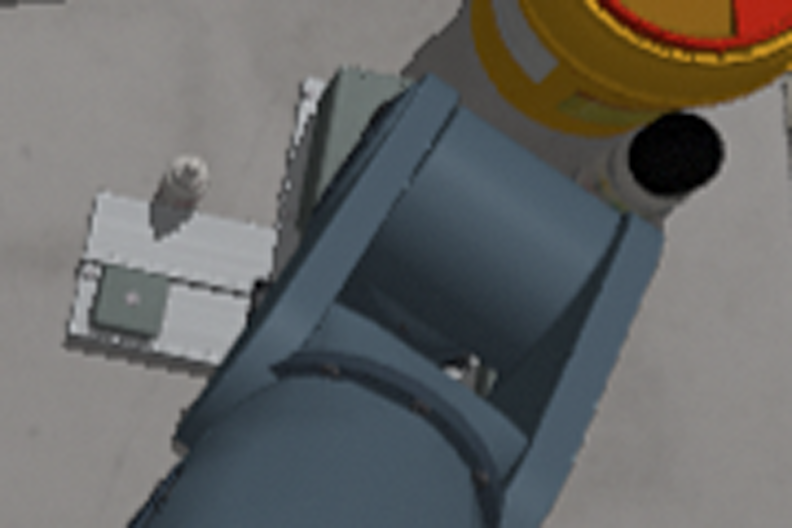

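>>> step_arm([
  [0,0,0,-0.1,0,0,0],
  [0,0,0,-0.1,0,0,0],
  [0,0,0,-0.1,0,0,0],
  [0,0,0,-0.1,0,0,0],
  [0,0,0,-0.1,0,0,0],
  [0,0,0,-0.1,0,0,0],
  [0,0,0,-0.1,0,0,0],
  [0,0,0,-0.05,0,0,0],
])

```text
time_s: 12.0
eef_pos: [0.4928, -0.2497, 0.0156]
eef_rot: [-0.553, 0.553, 0.441, -0.441]
wrist_force: [0.6, 1.0, 0.1]
opening: -0.001
```

>>> step_arm([
  [0,0,0,-0.05,0,0,0],
  [0,0,0,-0.05,0,0,0],
  [0,0,0,-0.03,0,0,0],
  [0,0,0,0,0,0,0],
])

```text
time_s: 12.4
eef_pos: [0.492, -0.2533, 0.0156]
eef_rot: [-0.552, 0.553, 0.441, -0.441]
wrist_force: [-0.4, 0.1, -0.9]
opening: 0.001
```

```bash
python3 -c "
from h import *
plan(D(-44,-27,15))"
```

```text
t 12.4 disp-frame mm [-44.2 -23.2  15.6] F [-0.4  0.1 -0.9] open 0.0
turn units [ 0. -0. -0.] shift now-axes [-0.13  0.02 -0.01] shift in target axes [-0.13  0.02 -0.01]
```

>>> step_arm([
  [0,0,0,-0.05,0,0,0],
  [0,0,0,-0.05,0,0,0],
  [0,0,0,0,0,0,0],
])

```text
time_s: 12.7
eef_pos: [0.4913, -0.2563, 0.0156]
eef_rot: [-0.553, 0.553, 0.441, -0.441]
wrist_force: [0.2, -0.2, -0.8]
opening: -0.001
```

>>> step_arm([
  [0,0,0,-0.05,0,0,0],
  [0,0,0,-0.03,0,0,0],
  [0,0,0,0,0,0,0],
])

```text
time_s: 13.0
eef_pos: [0.4908, -0.2586, 0.0156]
eef_rot: [-0.552, 0.553, 0.441, -0.441]
wrist_force: [-0.4, -0.4, -0.2]
opening: -0.001
```

>>> step_arm([
  [0,0,0,-0.04,0,0,0],
  [0,0,0,-0.03,0,0,0],
  [0,0,0,0,0,0,0],
])

```text
time_s: 13.3
eef_pos: [0.4904, -0.2607, 0.0156]
eef_rot: [-0.552, 0.553, 0.441, -0.441]
wrist_force: [-0.5, -0.7, 0.0]
opening: 0.005
```

>>> step_arm([
  [0,0,0,-0.04,0,0,0],
  [0,0,0,-0.03,0,0,0],
  [0,0,0,0,0,0,0],
])

```text
time_s: 13.6
eef_pos: [0.4899, -0.2627, 0.0156]
eef_rot: [-0.552, 0.553, 0.441, -0.441]
wrist_force: [0.3, -0.6, 0.2]
opening: -0.001
```

```bash
python3 -c "
from h import *
plan(D(-44,-27,15))
p,d=ctrl.camera('top')
cv2.imwrite('pics/crop5.png',cv2.resize(p[140:260,330:510],None,fx=4.4,fy=4.4,interpolation=cv2.INTER_CUBIC))"
```

```text
t 13.6 disp-frame mm [-44.2 -32.8  15.6] F [ 0.3 -0.6  0.2] open -0.0
turn units [ 0. -0. -0.] shift now-axes [ 0.19  0.02 -0.01] shift in target axes [ 0.19  0.02 -0.01]
```

View pics/crop5.png

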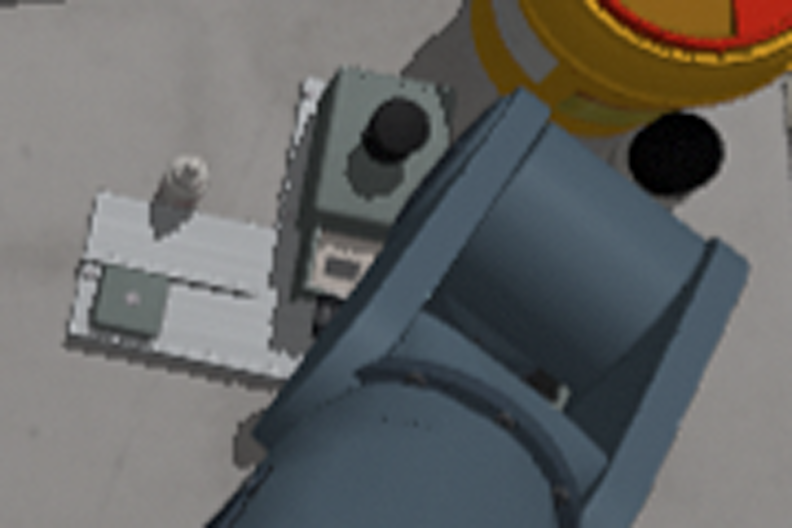

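>>> step_arm([
  [0,0,0,-0.04,0,0,0],
  [0,0,0,-0.03,0,0,0],
  [0,0,0,0,0,0,0],
])

```text
time_s: 13.95
eef_pos: [0.4894, -0.2647, 0.0156]
eef_rot: [-0.552, 0.553, 0.441, -0.441]
wrist_force: [-0.1, -0.4, 0.4]
opening: -0.001
```

>>> step_arm([
  [0,0,0,-0.03,0,0,0],
  [0,0,0,-0.02,0,0,0],
  [0,0,0,0,0,0,0],
])

```text
time_s: 14.25
eef_pos: [0.4893, -0.2652, 0.0156]
eef_rot: [0.553, -0.552, -0.442, 0.441]
wrist_force: [2.1, 5.4, 1.9]
opening: -0.004
```

>>> step_arm([
  [0,0,0,0.1,0,0,0],
  [0,0,0,0.4,0,0,0],
  [0,0,0,0.5,0,0,0],
  [0,0,0,0,-0.5,0,0],
  [0,0,0,0,-1,0,0],
  [0,0,0,0,-1,0,0],
  [0,0,0,0,-1,0,0],
  [0,0,0,0.8,-1,0.3,0],
  [0,0,0,1,0,0.3,0],
  [0,0,0,1,0,0.3,0],
])

```text
time_s: 15.25
eef_pos: [0.4888, -0.1485, 0.1532]
eef_rot: [-0.551, 0.554, 0.442, -0.441]
wrist_force: [1.2, 0.8, 0.2]
opening: -0.003
```

>>> step_arm([
  [0,0,0,1,0,0,0],
  [0,0,0,1,0,0,0],
  [0,0,0,1,0,0,0],
  [0,0,0,1,0,0,0],
  [0,0,0,1,0,0,0],
  [0,0,0,1,0,0,0],
  [0,0,0,0,0,0,0],
])

```text
time_s: 15.95
eef_pos: [0.5282, 0.0298, 0.1518]
eef_rot: [-0.551, 0.552, 0.443, -0.442]
wrist_force: [-0.5, -0.1, 0.4]
opening: -0.002
```

```bash
python3 -c "
from h import *
plan(D(-44,-27,15))
p,d=ctrl.camera('top');np.save('top6.npy',d)
P=pts('top',d)
cv2.imwrite('pics/crop6.png',cv2.resize(p[140:260,330:510],None,fx=4.4,fy=4.4,interpolation=cv2.INTER_CUBIC))
m=np.zeros((400,640),bool);m[205:240,400:442]=1
m&=(P[...,2]>.0155)&(P[...,2]<.03)&(d>0)
n,l,s,c=cv2.connectedComponentsWithStats(m.astype(np.uint8));m=l==1+np.argmax(s[1:,4])
X=np.array([w2d(q) for q in P[m]]);print(len(X),X.min(0),X.max(0),np.median(X,0),cv2.minAreaRect(X[:,:2].astype(np.float32)))
print('cap z',np.median(P[166:172,418:424,2]))
"
```

```text
t 15.95 disp-frame mm [-71.4 260.9 151.8] F [-0.5 -0.1  0.4] open -0.0
turn units [0.01 0.03 0.01] shift now-axes [-9.6   4.56 -0.87] shift in target axes [-9.6   4.56 -0.91]
227 [-61.25748193 -84.63107627  15.72607536] [-23.70545616 -42.66696987  29.19541876] [-42.71263632 -63.15459468  20.37987555] ((-42.47035217285156, -63.66767883300781), (41.90730285644531, 37.581016540527344), 89.81303405761719)
cap z 0.10234532970905597
```

View pics/crop6.png

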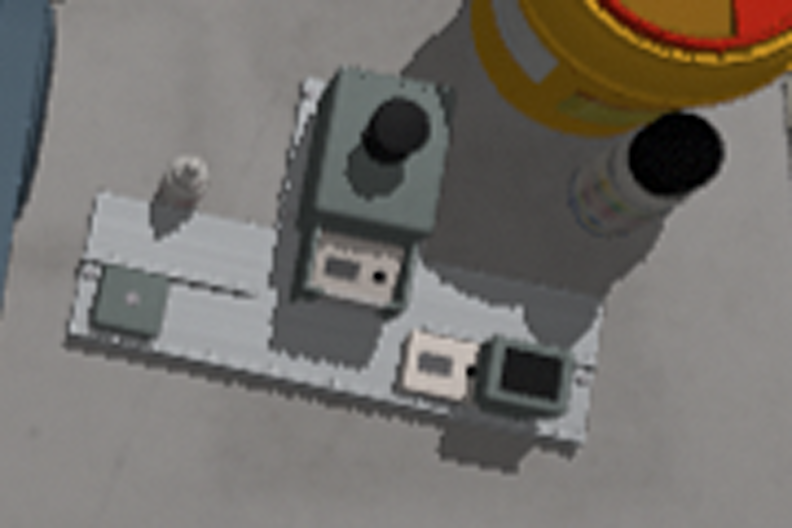

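The cartridge is under the reader at crop (440, 367). Its trailing face is at y = -42.7 mm, against about -42 mm expected when home. The other objects in this view haven't moved.

```bash
python3 -c "
from h import *
print(ctrl.hand_in())"
```

```text
the job is handed in; nothing more can be done
None
```

The job is done and handed in: one cartridge came out and now sits fully home under the reader. It took about 16 s of the 45 s allowed.

- **Press:** I pressed the plunger once, down to its stop. The tool stopped at z = 81.9 mm (82 expected) with about 20 N upward on the wrist. On release the cap came back up, and the cartridge slid out to the middle of the track.
- **Push:** I nudged the cartridge along the track with the shut fingertips until it met the reader's foot, where the wrist force rose to about 5–6 N and the motion stopped.
- **Final check:** With the arm backed away, the last top picture puts the cartridge's trailing face at dispenser y = -42.7 mm, against about -42 mm expected when home. That gap is within the 2 mm calibration error. It lies square in the track.
- **Surroundings:** In that picture the magazine still shows a cartridge on top, and the dropper and strip bottle have not moved. I did not re-check the lancet box, loose tube or old cartridge, but the arm only passed well above that part of the desk.
- **Contact timing:** The fingertips met resistance about 8 mm later than I had estimated. That fits fingertips thinner than I had assumed, and no check failed.

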